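Rack the solid driveshaft spacer disc

ROBOT

A 6-joint arm with a two-finger parallel gripper is mounted at the origin on the work surface. World frame = base frame: x ahead of the robot, y to its left, z up, the work surface at z = 0. Lengths are in m, angles in rad, forces in N, time in s.
With the tool pointing down it reaches from about 0.3 to 0.875 m from the base axis. Payload 4.2 kg.
Tool frame: the origin (TCP) lies on the centre line of the jaws, within the pads' length; the fingertips stand 14 mm ahead of it and the grasp point (between the pads) lies 5 mm behind it (bot.finger_overhang is the distance from the TCP to the fingertips, in m); z points along the fingers, y is the line along which they close (so a half turn about z gives the same grasp; the last joint's range is limited). The gripper opens to 85 mm and grips with 20 to 120 N. Pads are 22 mm wide; open, the fingers measure 114 mm over their backs; the gripper's body (76 mm by 85 mm) begins 54 mm behind the grasp point. The pads swing forward as they close: fully open they stand 13 mm farther back than shut.
Start: joints at [1.172, 0.32, 1.565, -0, 1.257, -0.02], TCP at [0.213, 0.534, 0.245] pointing down, gripper open.
Joint ranges: [-3.11, 3.11], [-0.84, 2.01], [0.21, 2.61], [-1.34, 4.49], [0.05, 2.63], [-2.56, 2.56]. Speed limits (rad/s): [2.57, 2.57, 3.14, 3.14, 3.14, 3.14].

INTERFACE

Orientations are given as a unit quaternion [w, x, y, z].
In Python, from workcell import bot gives the robot as it stands.
- The arm moves only by the tool jog_arm, never from a script. Its argument "motion" is a list of rows, each an object of numbers: "dx", "dy", "dz": the shift along the world's x, y, z normalised to -1 to 1, where 1 is 0.03 m; "ax", "ay", "az": the turn, a rotation vector about the world's x, y, z normalised to -1 to 1, where 1 is 4 degrees; "claw": the opening, from -1 (shut) to 1 (fully open). A call has 1 to 12 rows; each row shifts and turns the commanded pose from where the row before left it; what a row does not reach is not made up. A row lasts 1/10 s, in which the tool goes at most 50 mm and 8.59 degrees, less where a joint would pass 70% of its speed; a pose out of reach is approached as far as the arm can. A call with a number of a shift or a turn outside -1 to 1 is refused whole. A call with a gripper value outside its range is refused whole. The fingers move at their own pace and stop on an object; the grip force is fixed at half the most. Time passes only in rows, so rows that do not move let the fingers close. It gives the time, the measured TCP pose, the force and the opening at its end, in the units of the state.
- bot.state(): the state, without advancing time (a new reading comes with each control period).
- bot.snapshot(name): name is "scene" or "top"; returns a dict with "image" (384x512x3 uint8, red, green, blue), "fx", "fy", "cx", "cy" (pixels), "view" (4x4, takes a point from world to camera coordinates). Camera axes: x right, y down, z forward; pixel columns grow to the right and rows downward; lengths in m; the calibration is good to about 2 mm. A picture is of the moment at which its call begins. There is no depth.
- bot.job_done(): hands the job in, once; it reports no verdict.
The state is a dict: "time_s": time; "joints": joint angles; "dq": joint speeds; "joint_torque": joint torques, N m; "ee_pos": TCP position; "tool_rot": TCP orientation; "contact_force": force on the tool from outside, world axes, zero at the start; "ft_torque": the same for the moment, N m; "opening": opening from 0.0 (shut) to 1.0 (fully open).
Only numpy, scipy, OpenCV 4.12 (cv2) and the standard library are available. Lean on these libraries where they do the work, as an engineer would, in place of code of your own. Each camera call takes 0.05 s, during which the arm holds its last target. There are 200 camera calls.

TASK

On the driveshaft repair bench, pick up the solid steel spacer disc lying on a wooden puck (not the washer of the same size, which has a hole) and slide it level through the mouth of the small three-tier aluminium rack into the middle tier, fully home and lying flat, directly above the disc that is already in the bottom tier. Leave the disc in the bottom tier and the washer where they are.

Things in the scene. Friction and masses are not known exactly. Their poses are not given: they have to be found in the camera images.
- disc_center (a point): Solid plain steel disc, 64 mm across, 6 mm thick, 0.15 kg, loose, flat on a fixed wooden puck (40 mm across, 30 mm tall). It overhangs the puck by 12 mm all round: pinch its rim across the diameter from above, fingertips reaching below it. Point: the disc's centre, half-way through its thickness; z is its axis; yaw means nothing.
- slot_home (a point): Where the disc's centre (half-way through its thickness) lies when home in the middle tier of the fixed rack: 41 mm above the table. x: slide-in direction (open mouth at -x, flared out to x -55 mm; start the slide 100 mm before home), y across, z up. Side walls 64 mm tall, inner faces at y +-38 mm. Against the back stops the disc is about 7 mm past this point: still home.
- lower_disc_center (a point): Centre of an identical loose disc in the bottom tier, to be left there. The tiers are pairs of side ledges 4 mm thick, tops 16, 38, 60 mm above the table, reaching in to y +-20 mm of the rack's centre line; the 40 mm channel between is open above, in front and behind: fingers pinching a disc along the rack's x pass through it, open there and rise. Middle and top start empty.
- washer_center (a point): Steel washer, 64 mm outside, 30 mm hole, 6 mm thick, loose, lying on a second wooden puck like the first; not wanted, to be left there. The point is its centre, half-way through its thickness.
Not all that is in view belongs to the job. What is shaped like the part that bears disc_center but black or green is not meant.

How it is judged:
By the outcome, as a careful person would: the job done as asked, in the order asked, and still so for the second after the job is handed in, with the robot touching nothing.
It also fails if it takes over 35 s, if anything falls off the work surface, if the arm or the gripper's body presses on something with over 40 N, if the wrist force passes 120 N, or if a joint passes its speed limit or range.

## Working session

There is one attempt and no reset: what is moved stays moved. The work goes in short steps, Python scripts to look and compute and a tool call to move; the robot and the scene stay as the last step left them, time stands still between calls to the robot, and variables do not carry over. Pictures are saved under pics/ and viewed, on a budget of 10 in all, crops included, one or two more only if the job needs it, and the job is handed in when it is done.

Besides the shell and the picture viewer there is one more tool, called after ">>>" by a JSON object that holds its "fn" and its "kwargs". jog_arm: Moves the arm, as the interface text tells. Scaled input: -1 to 1 covers 0.03 m each way for a shift and 4 degrees each way for a turn. Its arguments: {"type":"object","properties":{"motion":{"type":"array"}},"required":["motion"]}

```bash
ls; mkdir -p pics; python3 - <<'E'
from workcell import bot
import cv2,pickle
d={n:bot.snapshot(n) for n in("scene","top")}
pickle.dump(d,open('s0.pkl','wb'))
for n in d:
    cv2.imwrite(f'pics/{n}0.png',cv2.resize(d[n]['image'][:,:,::-1],(800,600),interpolation=cv2.INTER_CUBIC)); print(n,d[n]['fx'],d[n]['cx'],d[n]['cy'],d[n]['view'].round(3).tolist())
s=bot.state();print(s)
E
```

```text
pics
scene 474.56717809515663 255.4639168968124 190.52116719336664 [[-0.43, 0.903, -0.019, 0.28], [0.563, 0.252, -0.787, -0.232], [-0.705, -0.349, -0.617, 1.272], [0.0, 0.0, 0.0, 1.0]]
top 441.1048153163951 255.91412540879327 192.00740563181225 [[-0.024, -1.0, -0.005, -0.029], [-0.974, 0.025, -0.224, 0.512], [0.224, -0.001, -0.974, 0.815], [0.0, 0.0, 0.0, 1.0]]
{'time_s': 0.1, 'joints': array([ 1.17199421e+00,  3.20269480e-01,  1.56555875e+00,  3.82792204e-06,
        1.25742005e+00, -1.99994516e-02]), 'dq': array([-0.00046224, -0.00165654, -0.0029901 , -0.0002945 , -0.00175188,
       -0.00026618]), 'joint_torque': array([-3.12804523e-04, -4.16406083e+01, -2.34704304e+01, -5.97768030e-05,
        4.95609318e-03,  2.30511546e-05]), 'ee_pos': array([0.21247965, 0.53386283, 0.24454181]), 'tool_rot': array([-1.73861201e-04,  1.88271485e-01,  9.82116675e-01, -8.09351868e-04]), 'contact_force': array([-0.31542405,  0.74397193, -0.12157592]), 'ft_torque': array([ 0.0123683 , -0.02359891, -0.00818329]), 'opening': 0.9991090494015455}
```

View pics/scene0.png

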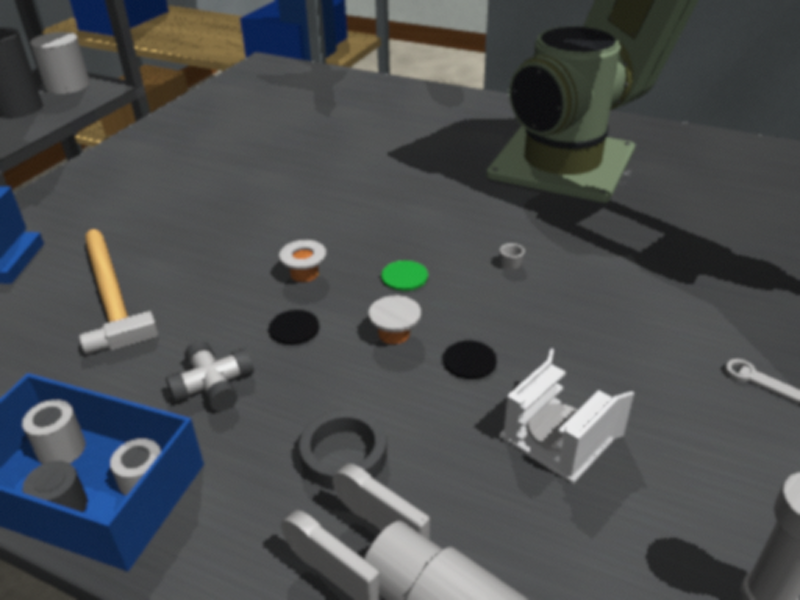

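View pics/top0.png

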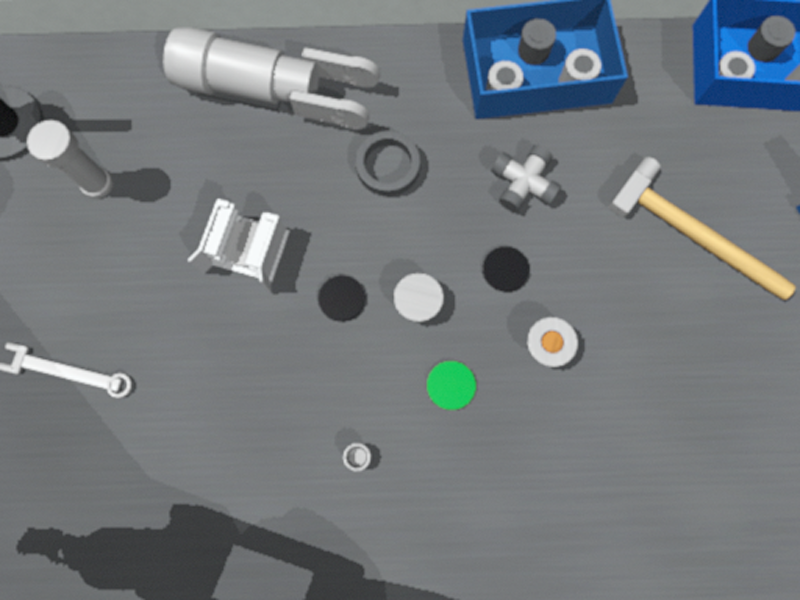

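The scene view shows the plain disc at (394,313), the washer at (303,255) and the rack near (567,420). In the top view they are at (418,297), (552,342) and (240,240). I'll look closely at the rack.

```bash
cat > h.py <<'E'
import numpy as np,cv2,pickle
def ray(S,u,v,z):
    V=np.array(S['view']);R,t=V[:3,:3],V[:3,3];c=-R.T@t
    d=R.T@np.array([(u-S['cx'])/S['fx'],(v-S['cy'])/S['fy'],1]);return c+d*(z-c[2])/d[2]
def proj(S,p):
    V=np.array(S['view']);q=V[:3,:3]@np.array(p)+V[:3,3];return S['cx']+S['fx']*q[0]/q[2],S['cy']+S['fy']*q[1]/q[2]
E
python3 - <<'E'
from h import *
d=pickle.load(open('s0.pkl','rb'))
T=d['top'];I=T['image']
a=cv2.resize(I[118:190,110:206,::-1],(800,600),interpolation=cv2.INTER_CUBIC)
b=cv2.resize(d['scene']['image'][218:310,315:410,::-1],(620,600),interpolation=cv2.INTER_CUBIC)
cv2.imwrite('pics/rt.png',a);cv2.imwrite('pics/rs.png',b)
# disc & washer, brightness mask
for n,z0 in(('top',.036),('scene',.036)):
    S=d[n];hsv=cv2.cvtColor(S['image'],cv2.COLOR_RGB2HSV)
    m=((hsv[...,2]>140)&(hsv[...,1]<50)).astype('uint8')
    for c in cv2.findContours(m,cv2.RETR_EXTERNAL,cv2.CHAIN_APPROX_NONE)[0]:
        if 300<cv2.contourArea(c)<2500 and len(c)>5:
            e=cv2.fitEllipse(c);print(n,np.round(e[0],1),np.round(e[1],1),cv2.contourArea(c),ray(S,*e[0],z0).round(4))
E
```

```text
top [ 37.7 236.5] [17.7 96.1] 808.5 [0.4367 0.3949 0.036 ]
top [353.1 218.4] [31.2 31.9] 780.5 [ 0.4573 -0.2345  0.036 ]
top [267.3 189.8] [30.5 31.4] 752.5 [ 0.5206 -0.0645  0.036 ]
top [150.5 152.8] [45.5 55.1] 1401.5 [0.6054 0.1753 0.036 ]
top [406.5 118.3] [12.9 47.2] 433.0 [ 0.6678 -0.3627  0.036 ]
top [336.9 112.3] [24.8 27.3] 461.0 [ 0.6851 -0.2169  0.036 ]
top [30.3 89.2] [24.1 27.7] 522.5 [0.7557 0.4384 0.036 ]
top [323.   47.9] [17.7 22. ] 302.0 [ 0.837  -0.1965  0.036 ]
top [372.8  40.9] [19.3 22.2] 333.5 [ 0.8512 -0.3069  0.036 ]
top [418.8   4.8] [10.7 79.5] 547.5 [ 0.9385 -0.4175  0.036 ]
scene [245.9 315.7] [ 8.4 85.2] 456.0 [0.7685 0.0419 0.036 ]
scene [ 85.6 292.7] [20.7 31.4] 504.5 [ 0.8332 -0.2026  0.036 ]
scene [ 29.7 267. ] [19.2 32.1] 481.0 [ 0.8296 -0.3236  0.036 ]
scene [133.4 236. ] [20.1 34.3] 443.0 [ 0.6989 -0.2127  0.036 ]
scene [364.1 264.3] [66.8 72.1] 2361.0 [0.5981 0.171  0.036 ]
scene [ 73.5 210.7] [ 9.9 60.7] 392.0 [ 0.6894 -0.358   0.036 ]
scene [252.4 199.4] [20.7 32.4] 525.0 [ 0.5223 -0.0664  0.036 ]
scene [193.3 161.9] [16.3 29.2] 371.5 [ 0.4599 -0.236   0.036 ]
scene [279.5  40.4] [23.2 76.7] 1222.5 [-0.2541 -0.3431  0.036 ]
scene [287.3   7.8] [16.8 77.6] 819.0 [-0.5764 -0.449   0.036 ]
```

View pics/rt.png

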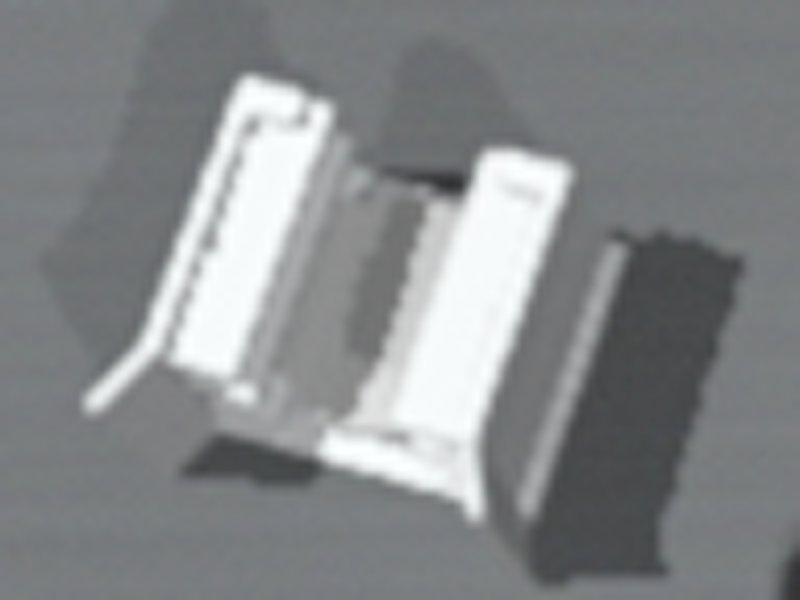

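View pics/rs.png

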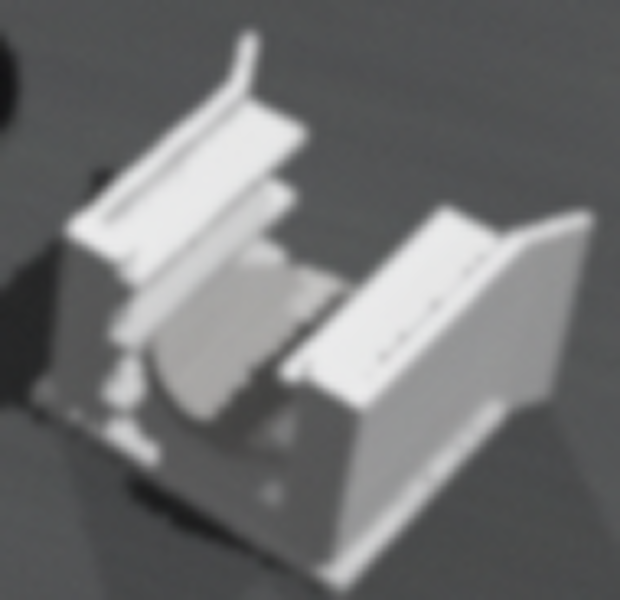

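The top crop shows the wall tops running from back (235,80) and (575,165) to junctions at (150,345) and (480,440). The flare tips are at about (90,408) and (478,518), so the mouth faces the robot. The scene crop has the tips at (250,35) and (590,215), with one disc in the bottom tier.

```bash
python3 - <<'E'
from h import *
from workcell import bot
print(bot.finger_overhang)
d=pickle.load(open('s0.pkl','rb'))
T,S=d['top'],d['scene']
P={}
for n,(u,v) in dict(Lback=(237,78),Ljn=(150,345),Ltip=(90,408),Rback=(575,162),Rjn=(483,435),Rtip=(478,518)).items():
    P['t'+n]=ray(T,110+u/8.333-.5,118+v/8.333-.5,.064)
for n,(u,v) in dict(Rback=(70,228),Rjn=(240,85),Rtip=(250,33),Lback=(362,405),Ljn=(515,240),Ltip=(592,214)).items():
    P['s'+n]=ray(S,315+u/6.526-.5,218+v/6.522-.5,.064)
for k in P:print(k,P[k].round(4))
for c in'ts':
    for w in'LR':
        e=P[c+w+'back']-P[c+w+'jn'];print(c,w,'yaw',np.degrees(np.arctan2(e[1],e[0])).round(1),'len',np.linalg.norm(e).round(4))
    g=P[c+'Ltip']-P[c+'Rtip'];print('tipdir',np.degrees(np.arctan2(-g[0],g[1])),np.linalg.norm(g))
    g=P[c+'Lback']-P[c+'Rback'];print('backdir',np.degrees(np.arctan2(-g[0],g[1])),np.linalg.norm(g))
    print('mids',[((P[c+'L'+q]+P[c+'R'+q])/2).round(4)[:2] for q in('tip','jn','back')])
E
```

```text
0.014
tLback [0.6523 0.1956 0.064 ]
tLjn [0.5846 0.2141 0.064 ]
tLtip [0.5692 0.2279 0.064 ]
tRback [0.6284 0.1126 0.064 ]
tRjn [0.5601 0.1336 0.064 ]
tRtip [0.5396 0.1343 0.064 ]
sRback [0.6257 0.1124 0.064 ]
sRjn [0.5595 0.1353 0.064 ]
sRtip [0.5393 0.132  0.064 ]
sLback [0.6516 0.1911 0.064 ]
sLjn [0.5853 0.211  0.064 ]
sLtip [0.5689 0.226  0.064 ]
t L yaw -15.3 len 0.0702
t R yaw -17.0 len 0.0715
tipdir -17.564721112772403 0.09811269435297672
backdir -16.046876525264814 0.0863878646924254
mids [array([0.5544, 0.1811]), array([0.5723, 0.1739]), array([0.6404, 0.1541])]
s L yaw -16.7 len 0.0692
s R yaw -19.1 len 0.07
tipdir -17.51824204909032 0.09857749076468983
backdir -18.23842401783317 0.08286865012361296
mids [array([0.5541, 0.179 ]), array([0.5724, 0.1732]), array([0.6386, 0.1518])]
```

Both views agree: rack yaw is about -17°, home about (0.607,0.164) and the disc about (0.521,-0.0655). Moving above the disc.

>>> {"fn": "jog_arm", "kwargs": {"motion": [{"dx": 0.468, "dy": -0.908, "az": -0.969, "claw": 1}, {"dx": 0.468, "dy": -0.908, "az": -0.969, "claw": 1}, {"dx": 0.468, "dy": -0.908, "az": -0.969, "claw": 1}, {"dx": 0.468, "dy": -0.908, "az": -0.969, "claw": 1}, {"dx": 0.468, "dy": -0.908, "az": -0.969, "claw": 1}, {"dx": 0.468, "dy": -0.908, "az": -0.969, "claw": 1}, {"dx": 0.468, "dy": -0.908, "az": -0.969, "claw": 1}, {"dx": 0.468, "dy": -0.908, "az": -0.969, "claw": 1}, {"dx": 0.468, "dy": -0.908, "az": -0.969, "claw": 1}, {"dx": 0.468, "dy": -0.908, "az": -0.969, "claw": 1}, {"dx": 0.468, "dy": -0.908, "az": -0.969, "claw": 1}, {"dx": 0.468, "dy": -0.908, "az": -0.969, "claw": 1}]}}

```text
validation failed for argument at $.mo...
```

>>> {"fn": "jog_arm", "kwargs": {"motion": [{"dx": 0.468, "dy": -0.908, "az": -0.969, "claw": 1}, {"dx": 0.468, "dy": -0.908, "az": -0.969, "claw": 1}, {"dx": 0.468, "dy": -0.908, "az": -0.969, "claw": 1}, {"dx": 0.468, "dy": -0.908, "az": -0.969, "claw": 1}, {"dx": 0.468, "dy": -0.908, "az": -0.969, "claw": 1}, {"dx": 0.468, "dy": -0.908, "dz": -0.5, "az": -0.969, "claw": 1}, {"dx": 0.468, "dy": -0.908, "dz": -0.5, "az": -0.969, "claw": 1}, {"dx": 0.468, "dy": -0.908, "dz": -0.8, "az": -0.969, "claw": 1}, {"dx": 0.468, "dy": -0.908, "dz": -0.8, "az": -0.969, "claw": 1}, {"dx": 0.468, "dy": -0.908, "dz": -0.8, "az": -0.969, "claw": 1}, {"dz": -0.8, "claw": 1}, {"claw": 1}]}}

```text
validation failed for argument at $.mo...
```

```bash
python3 - <<'E'
from h import *
from workcell import bot
from scipy.spatial.transform import Rotation as R
s=bot.state();q=s['tool_rot'];M=R.from_quat(np.r_[q[1:],q[0]]).as_matrix()
print(s['time_s'],s['ee_pos'],M.round(4).tolist(),'yaw',np.degrees(np.arctan2(M[1,1],M[0,1])),s['joints'].round(3))
d={n:bot.snapshot(n) for n in("scene","top")}
pickle.dump(d,open('s1.pkl','wb'))
a=d['scene']['image'][120:250,170:340,::-1];b=d['top']['image'][120:250,170:340,::-1]
cv2.imwrite('pics/c1.png',cv2.resize(np.vstack([a,b]),None,fx=2.3,fy=2.3,interpolation=cv2.INTER_CUBIC))
E
```

```text
0.1 [0.21247965 0.53386283 0.24454181] [[-0.9291, 0.3698, -0.0006], [0.3698, 0.9291, -0.0015], [0.0, -0.0017, -1.0]] yaw 68.29613987617546 [ 1.172  0.32   1.566  0.     1.257 -0.02 ]
```

View pics/c1.png

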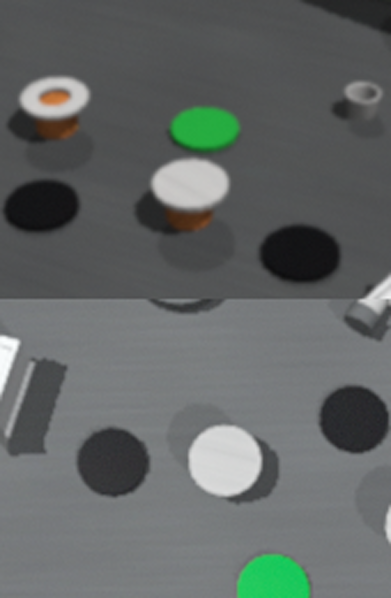

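The calls were refused and the arm has not moved; the picture shows the same scene without the gripper. Rows may need every key, so I'll try one.

>>> {"fn": "jog_arm", "kwargs": {"motion": [{"dx": 0.468, "dy": -0.908, "dz": 0, "ax": 0, "ay": 0, "az": -0.969, "claw": 1}]}}

```text
time_s: 0.3
ee_pos: [0.2259, 0.5088, 0.2447]
tool_rot: [-0.0, 0.221, 0.975, 0.001]
contact_force: [1.3, -0.2, -0.5]
opening: 1.001
```

>>> {"fn": "jog_arm", "kwargs": {"motion": [{"dx": 0.468, "dy": -0.908, "dz": 0, "ax": 0, "ay": 0, "az": -0.969, "claw": 1}, {"dx": 0.468, "dy": -0.908, "dz": 0, "ax": 0, "ay": 0, "az": -0.969, "claw": 1}, {"dx": 0.468, "dy": -0.908, "dz": 0, "ax": 0, "ay": 0, "az": -0.969, "claw": 1}, {"dx": 0.468, "dy": -0.908, "dz": 0, "ax": 0, "ay": 0, "az": -0.969, "claw": 1}, {"dx": 0.468, "dy": -0.908, "dz": 0, "ax": 0, "ay": 0, "az": -0.969, "claw": 1}, {"dx": 0.468, "dy": -0.908, "dz": 0, "ax": 0, "ay": 0, "az": -0.969, "claw": 1}, {"dx": 0.468, "dy": -0.908, "dz": 0, "ax": 0, "ay": 0, "az": -0.969, "claw": 1}, {"dx": 0.468, "dy": -0.908, "dz": 0, "ax": 0, "ay": 0, "az": -0.969, "claw": 1}, {"dx": 0.468, "dy": -0.908, "dz": 0, "ax": 0, "ay": 0, "az": -0.969, "claw": 1}, {"dx": 0.468, "dy": -0.908, "dz": 0, "ax": 0, "ay": 0, "az": -0.969, "claw": 1}, {"dx": 0.468, "dy": -0.908, "dz": 0, "ax": 0, "ay": 0, "az": -0.969, "claw": 1}]}}

```text
time_s: 1.4
ee_pos: [0.3814, 0.2062, 0.2453]
tool_rot: [0.0, 0.562, 0.827, 0.0]
contact_force: [0.9, 0.4, -0.1]
opening: 1.004
```

>>> {"fn": "jog_arm", "kwargs": {"motion": [{"dx": 0.468, "dy": -0.908, "dz": 0, "ax": 0, "ay": 0, "az": -0.969, "claw": 1}, {"dx": 0.468, "dy": -0.908, "dz": 0, "ax": 0, "ay": 0, "az": -0.969, "claw": 1}, {"dx": 0.468, "dy": -0.908, "dz": 0, "ax": 0, "ay": 0, "az": -0.969, "claw": 1}, {"dx": 0.468, "dy": -0.908, "dz": 0, "ax": 0, "ay": 0, "az": -0.969, "claw": 1}, {"dx": 0.468, "dy": -0.908, "dz": -0.5, "ax": 0, "ay": 0, "az": -0.969, "claw": 1}, {"dx": 0.468, "dy": -0.908, "dz": -0.5, "ax": 0, "ay": 0, "az": -0.969, "claw": 1}, {"dx": 0.468, "dy": -0.908, "dz": -0.8, "ax": 0, "ay": 0, "az": -0.969, "claw": 1}, {"dx": 0.468, "dy": -0.908, "dz": -0.8, "ax": 0, "ay": 0, "az": -0.969, "claw": 1}, {"dx": 0.468, "dy": -0.908, "dz": -0.8, "ax": 0, "ay": 0, "az": -0.969, "claw": 1}, {"dx": 0.468, "dy": -0.908, "dz": -0.8, "ax": 0, "ay": 0, "az": -0.969, "claw": 1}, {"dx": 0, "dy": 0, "dz": 0, "ax": 0, "ay": 0, "az": 0, "claw": 1}, {"dx": 0, "dy": 0, "dz": 0, "ax": 0, "ay": 0, "az": 0, "claw": 1}]}}

```text
time_s: 2.6
ee_pos: [0.5211, -0.0653, 0.1187]
tool_rot: [-0.001, 0.804, 0.595, -0.001]
contact_force: [-0.1, 0.0, 0.1]
opening: 1.0
```

```bash
cat >> h.py <<'E'
def st():
    from workcell import bot
    from scipy.spatial.transform import Rotation as R
    s=bot.state();q=s['tool_rot'];M=R.from_quat(np.r_[q[1:],q[0]]).as_matrix()
    print(s['time_s'],s['ee_pos'].round(4),'zaxis',M[:,2].round(4),'yaw',np.degrees(np.arctan2(M[1,1],M[0,1])).round(2),'F',s['contact_force'].round(1),'open',s['opening'])
def snap(k,cs,ct,f=2.3):
    from workcell import bot
    d={n:bot.snapshot(n) for n in("scene","top")}
    pickle.dump(d,open(f's{k}.pkl','wb'))
    g=lambda n,c:d[n]['image'][c[1]:c[1]+130,c[0]:c[0]+170,::-1]
    cv2.imwrite(f'pics/v{k}.png',cv2.resize(np.vstack([g('scene',cs),g('top',ct)]),None,fx=f,fy=f,interpolation=cv2.INTER_CUBIC))
E
python3 -c "
from h import *
st();snap(2,(170,90),(180,110))"
```

```text
2.6 [ 0.5211 -0.0653  0.1187] zaxis [-1.9e-03  6.0e-04 -1.0e+00] yaw -17.02 F [-0.1  0.   0.1] open 1.000488843942723
```

View pics/v2.png

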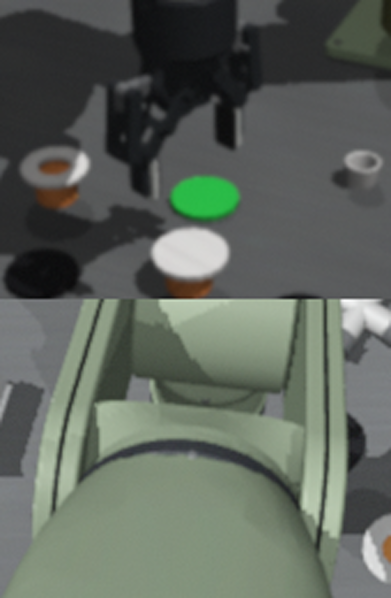

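The fingertips show at (150,195) and (230,148) in the scene crop, with the disc below at (190,253). I'll check the tip height from these pixels.

```bash
python3 - <<'E'
from h import *
S=pickle.load(open('s2.pkl','rb'))['scene']
c=np.array([.5211,-.0653]);y=np.array([np.cos(np.radians(-17)),np.sin(np.radians(-17))])
for z in(.104,.112,.118,.124):
  print(z,[(np.round((np.array(proj(S,[*(c+s*y),z]))-[170,90])*2.3,0)) for s in(.0425,.0575,-.0425,-.0575)])
E
```

```text
0.104 [array([152., 209.]), array([138., 218.]), array([225., 161.]), array([237., 154.])]
0.112 [array([151., 200.]), array([138., 209.]), array([225., 153.]), array([237., 146.])]
0.118 [array([151., 194.]), array([137., 203.]), array([225., 147.]), array([237., 139.])]
0.124 [array([151., 188.]), array([137., 197.]), array([225., 141.]), array([237., 133.])]
```

Open tips are about 1 mm ahead of the TCP and laterally well aligned. Descending to TCP z 0.027 and closing.

>>> {"fn": "jog_arm", "kwargs": {"motion": [{"dx": 0, "dy": 0, "dz": -0.7, "ax": 0, "ay": 0, "az": 0, "claw": 1}, {"dx": 0, "dy": 0, "dz": -0.7, "ax": 0, "ay": 0, "az": 0, "claw": 1}, {"dx": 0, "dy": 0, "dz": -0.6, "ax": 0, "ay": 0, "az": 0, "claw": 1}, {"dx": 0, "dy": 0, "dz": -0.4, "ax": 0, "ay": 0, "az": 0, "claw": 1}, {"dx": 0, "dy": 0, "dz": -0.36, "ax": 0, "ay": 0, "az": 0, "claw": 1}, {"dx": 0, "dy": 0, "dz": -0.3, "ax": 0, "ay": 0, "az": 0, "claw": 1}, {"dx": 0, "dy": 0, "dz": 0, "ax": 0, "ay": 0, "az": 0, "claw": 1}]}}

```text
time_s: 3.4
ee_pos: [0.5211, -0.0648, 0.0269]
tool_rot: [-0.0, 0.804, 0.595, -0.0]
contact_force: [-0.6, 0.3, -0.5]
opening: 0.998
```

>>> {"fn": "jog_arm", "kwargs": {"motion": [{"dx": 0, "dy": 0, "dz": 0, "ax": 0, "ay": 0, "az": 0, "claw": 0.6}, {"dx": 0, "dy": 0, "dz": 0, "ax": 0, "ay": 0, "az": 0, "claw": 0.5}, {"dx": 0, "dy": 0, "dz": 0, "ax": 0, "ay": 0, "az": 0, "claw": 0.4}, {"dx": 0, "dy": 0, "dz": 0, "ax": 0, "ay": 0, "az": 0, "claw": 0}, {"dx": 0, "dy": 0, "dz": 0, "ax": 0, "ay": 0, "az": 0, "claw": -1}, {"dx": 0, "dy": 0, "dz": 0, "ax": 0, "ay": 0, "az": 0, "claw": -1}, {"dx": 0, "dy": 0, "dz": 0, "ax": 0, "ay": 0, "az": 0, "claw": -1}]}}

```text
time_s: 4.1
ee_pos: [0.5221, -0.0651, 0.0289]
tool_rot: [0.001, 0.804, 0.595, 0.001]
contact_force: [-1.0, -0.6, 6.3]
opening: 0.717
```

Gripped, with a slight push up. Lifting and checking.

>>> {"fn": "jog_arm", "kwargs": {"motion": [{"dx": 0, "dy": 0, "dz": 0.3, "ax": 0, "ay": 0, "az": 0, "claw": -1}, {"dx": 0, "dy": 0, "dz": 0.6, "ax": 0, "ay": 0, "az": 0, "claw": -1}, {"dx": 0, "dy": 0, "dz": 0.6, "ax": 0, "ay": 0, "az": 0, "claw": -1}, {"dx": 0, "dy": 0, "dz": 0.6, "ax": 0, "ay": 0, "az": 0, "claw": -1}, {"dx": 0, "dy": 0, "dz": 0, "ax": 0, "ay": 0, "az": 0, "claw": -1}, {"dx": 0, "dy": 0, "dz": 0, "ax": 0, "ay": 0, "az": 0, "claw": -1}]}}

```text
time_s: 4.7
ee_pos: [0.5214, -0.0651, 0.0907]
tool_rot: [0.0, 0.804, 0.595, 0.0]
contact_force: [-0.1, 0.3, -2.2]
opening: 0.721
```

```bash
python3 -c "
from h import *
st();snap(3,(170,110),(180,110))
S=pickle.load(open('s3.pkl','rb'))['scene']
cv2.imwrite('pics/v3.png',cv2.resize(S['image'][130:230,190:320,::-1],None,fx=6,fy=6,interpolation=cv2.INTER_CUBIC))"
```

```text
4.7 [ 0.5214 -0.0651  0.0907] zaxis [ 7.e-04 -1.e-04 -1.e+00] yaw -16.98 F [-0.1  0.3 -2.2] open 0.7205501532626033
```

View pics/v3.png

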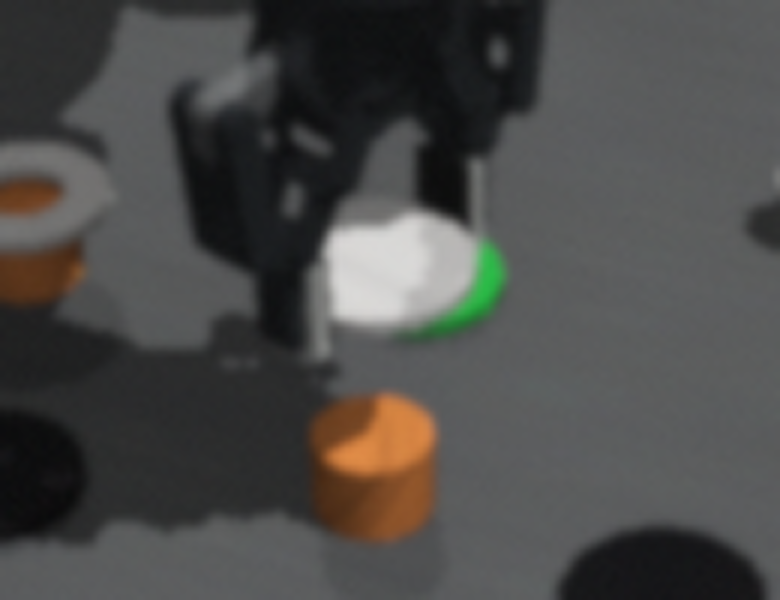

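The disc is held between the fingers at about (400,268), looks level, and the puck is empty. I'll check its height and tilt numerically.

```bash
python3 - <<'E'
from h import *
S=pickle.load(open('s3.pkl','rb'))['scene'];I=S['image']
h=cv2.cvtColor(I,cv2.COLOR_RGB2HSV);m=((h[...,2]>125)&(h[...,1]<45)).astype('uint8')
n,l,s,c=cv2.connectedComponentsWithStats(m);k=l[174,190+65];print(s[k],c[k])
for r in range(162,188):
    x=np.where(l[r]==k)[0]
    if len(x):print(r,x.min(),x.max(),end='; ')
print()
t=np.linspace(0,2*np.pi,181)
for zz in(.0957,.0977,.0997):
    p=np.array([proj(S,[.5214+.032*np.cos(a),-.0651+.032*np.sin(a),zz]) for a in t]);print(zz,p.min(0).round(1),p.max(0).round(1), p[p[:,1].argmin()].round(1),p[p[:,1].argmax()].round(1),p[p[:,0].argmax()].round(1))
E
```

```text
[243 165  28  20 417] [255.59952038 174.57553957]
165 256 260; 166 254 262; 167 247 265; 168 245 267; 169 245 270; 170 244 269; 171 244 269; 172 244 268; 173 244 268; 174 244 268; 175 244 268; 176 243 268; 177 244 267; 178 244 267; 179 244 266; 180 244 265; 181 244 264; 182 244 262; 183 246 261; 184 249 256; 
0.0957 [235. 164.] [270.  184.6] [253. 164.] [252.  184.6] [270. 174.]
0.0977 [235.  163.1] [270.  183.7] [253.  163.1] [251.9 183.7] [270.  173.1]
0.0997 [234.9 162.2] [270.  182.8] [253.  162.2] [251.9 182.8] [270.  172.2]
```

Disc centre is about 2–4 mm above the TCP and level. Moving to the point 110 mm before home, then down to TCP z 0.043.

>>> {"fn": "jog_arm", "kwargs": {"motion": [{"dx": -0.066, "dy": 0.45, "dz": 0, "ax": 0, "ay": 0, "az": 0, "claw": -1}, {"dx": -0.066, "dy": 0.85, "dz": 0, "ax": 0, "ay": 0, "az": 0, "claw": -1}, {"dx": -0.066, "dy": 0.95, "dz": 0, "ax": 0, "ay": 0, "az": 0, "claw": -1}, {"dx": -0.066, "dy": 0.95, "dz": 0, "ax": 0, "ay": 0, "az": 0, "claw": -1}, {"dx": -0.066, "dy": 0.95, "dz": 0, "ax": 0, "ay": 0, "az": 0, "claw": -1}, {"dx": -0.066, "dy": 0.95, "dz": 0, "ax": 0, "ay": 0, "az": 0, "claw": -1}, {"dx": -0.066, "dy": 0.95, "dz": 0, "ax": 0, "ay": 0, "az": 0, "claw": -1}, {"dx": -0.066, "dy": 0.95, "dz": 0, "ax": 0, "ay": 0, "az": 0, "claw": -1}, {"dx": -0.066, "dy": 0.85, "dz": 0, "ax": 0, "ay": 0, "az": 0, "claw": -1}, {"dx": -0.066, "dy": 0.6, "dz": 0, "ax": 0, "ay": 0, "az": 0, "claw": -1}, {"dx": 0, "dy": 0.25, "dz": 0, "ax": 0, "ay": 0, "az": 0, "claw": -1}, {"dx": 0, "dy": 0, "dz": 0, "ax": 0, "ay": 0, "az": 0, "claw": -1}]}}

```text
time_s: 6.0
ee_pos: [0.5011, 0.197, 0.09]
tool_rot: [-0.0, 0.803, 0.596, -0.0]
contact_force: [1.1, -0.9, -1.7]
opening: 0.717
```

>>> {"fn": "jog_arm", "kwargs": {"motion": [{"dx": 0, "dy": 0, "dz": -0.5, "ax": 0, "ay": 0, "az": 0, "claw": -1}, {"dx": 0, "dy": 0, "dz": -0.5, "ax": 0, "ay": 0, "az": 0, "claw": -1}, {"dx": 0, "dy": 0, "dz": -0.4, "ax": 0, "ay": 0, "az": 0, "claw": -1}, {"dx": 0, "dy": 0, "dz": -0.2, "ax": 0, "ay": 0, "az": 0, "claw": -1}, {"dx": 0, "dy": 0, "dz": 0, "ax": 0, "ay": 0, "az": 0, "claw": -1}, {"dx": 0, "dy": 0, "dz": 0, "ax": 0, "ay": 0, "az": 0, "claw": -1}]}}

```text
time_s: 6.6
ee_pos: [0.5021, 0.1958, 0.0428]
tool_rot: [0.0, 0.804, 0.595, 0.0]
contact_force: [0.1, 0.6, -1.5]
opening: 0.719
```

```bash
python3 -c "
from h import *
st();snap(4,(280,170),(90,110))
d=pickle.load(open('s4.pkl','rb'))
g=lambda n,c:cv2.resize(d[n]['image'][c[1]:c[1]+100,c[0]:c[0]+130,::-1],None,fx=4.5,fy=4.5,interpolation=cv2.INTER_CUBIC)
cv2.imwrite('pics/v4.png',g('scene',(290,200)))"
```

```text
6.6 [0.5021 0.1958 0.0428] zaxis [ 6.e-04  1.e-04 -1.e+00] yaw -17.0 F [ 0.1  0.6 -1.5] open 0.7193727714712056
```

View pics/v4.png

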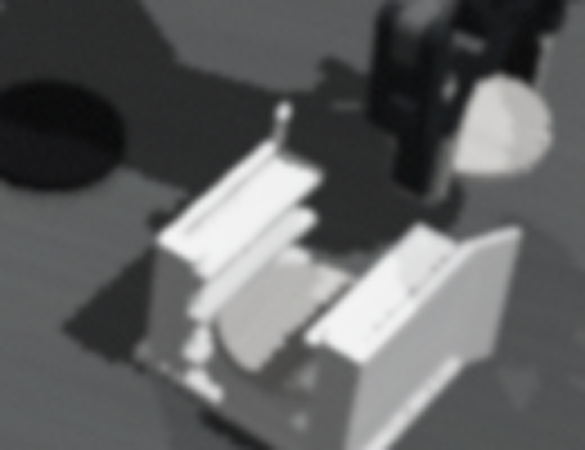

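The disc and its leading finger are in front of the mouth, in line with the rack, and the bottom disc is undisturbed. I'll check the disc's height once more before sliding.

```bash
python3 - <<'E'
from h import *
S=pickle.load(open('s4.pkl','rb'))['scene'];I=S['image']
h=cv2.cvtColor(I,cv2.COLOR_RGB2HSV);m=((h[...,2]>115)&(h[...,1]<45)).astype('uint8')
n,l,s,c=cv2.connectedComponentsWithStats(m,connectivity=4);k=l[227,402];print(s[k],c[k])
t=np.linspace(0,2*np.pi,181)
for zz in(.042,.045,.048,.051):
    p=np.array([proj(S,[.5021+.032*np.cos(a),.1958+.032*np.sin(a),zz]) for a in t]);print(zz,p.min(0).round(1),p.max(0).round(1))
g=I[:,402].mean(1)
print(g[205:250].astype(int))
E
```

```text
[390 217  23  23 405] [401.18518519 228.76049383]
0.042 [374.5 216.9] [412.5 242. ]
0.045 [374.8 215.6] [412.8 240.7]
0.048 [375.  214.3] [413.1 239.4]
0.051 [375.2 213.1] [413.5 238.1]
[ 25  27  28  26  25  26  22  22  18  18  28  67 124 166 181 183 184 185
 191 197 202 205 207 205 207 205 202 194 191 195 196 190 176 145 116 100
  94  93  92  93  91  89  86  81  87]
```

Disc top is about 45–49 mm. I'll raise 3 mm to the middle of the gap, then slide in moderate steps, watching the force.

>>> {"fn": "jog_arm", "kwargs": {"motion": [{"dx": 0, "dy": 0, "dz": 0.1, "ax": 0, "ay": 0, "az": 0, "claw": -1}, {"dx": 0.3, "dy": -0.0917, "dz": 0, "ax": 0, "ay": 0, "az": 0, "claw": -1}, {"dx": 0.3, "dy": -0.0917, "dz": 0, "ax": 0, "ay": 0, "az": 0, "claw": -1}, {"dx": 0.3, "dy": -0.0917, "dz": 0, "ax": 0, "ay": 0, "az": 0, "claw": -1}, {"dx": 0.3, "dy": -0.0917, "dz": 0, "ax": 0, "ay": 0, "az": 0, "claw": -1}, {"dx": 0.3, "dy": -0.0917, "dz": 0, "ax": 0, "ay": 0, "az": 0, "claw": -1}, {"dx": 0.3, "dy": -0.0917, "dz": 0, "ax": 0, "ay": 0, "az": 0, "claw": -1}, {"dx": 0, "dy": 0, "dz": 0, "ax": 0, "ay": 0, "az": 0, "claw": -1}]}}

```text
time_s: 7.5
ee_pos: [0.5573, 0.1791, 0.0455]
tool_rot: [0.0, 0.804, 0.595, 0.001]
contact_force: [-0.6, 0.7, -0.3]
opening: 0.713
```

>>> {"fn": "jog_arm", "kwargs": {"motion": [{"dx": 0.3, "dy": -0.0917, "dz": 0, "ax": 0, "ay": 0, "az": 0, "claw": -1}, {"dx": 0.3, "dy": -0.0917, "dz": 0, "ax": 0, "ay": 0, "az": 0, "claw": -1}, {"dx": 0, "dy": 0, "dz": 0, "ax": 0, "ay": 0, "az": 0, "claw": -1}]}}

```text
time_s: 7.8
ee_pos: [0.5753, 0.1738, 0.0457]
tool_rot: [0.0, 0.804, 0.595, 0.001]
contact_force: [0.5, 0.3, -1.9]
opening: 0.712
```

>>> {"fn": "jog_arm", "kwargs": {"motion": [{"dx": 0.25, "dy": -0.078, "dz": 0, "ax": 0, "ay": 0, "az": 0, "claw": -1}, {"dx": 0.25, "dy": -0.078, "dz": 0, "ax": 0, "ay": 0, "az": 0, "claw": -1}, {"dx": 0.25, "dy": -0.078, "dz": 0, "ax": 0, "ay": 0, "az": 0, "claw": -1}, {"dx": 0.2, "dy": -0.065, "dz": 0, "ax": 0, "ay": 0, "az": 0, "claw": -1}, {"dx": 0.16, "dy": -0.05, "dz": 0, "ax": 0, "ay": 0, "az": 0, "claw": -1}, {"dx": 0, "dy": 0, "dz": 0, "ax": 0, "ay": 0, "az": 0, "claw": -1}, {"dx": 0, "dy": 0, "dz": 0, "ax": 0, "ay": 0, "az": 0, "claw": -1}]}}

```text
time_s: 8.5
ee_pos: [0.6068, 0.1634, 0.0454]
tool_rot: [-0.0, 0.804, 0.595, -0.0]
contact_force: [-0.2, -0.0, -1.8]
opening: 0.721
```

```bash
python3 -c "
from h import *
st();snap(5,(280,170),(90,110))
d=pickle.load(open('s5.pkl','rb'))
g=lambda n,c:cv2.resize(d[n]['image'][c[1]:c[1]+100,c[0]:c[0]+110,::-1],None,fx=5,fy=5,interpolation=cv2.INTER_CUBIC)
cv2.imwrite('pics/v5.png',g('scene',(310,210)))"
```

```text
8.5 [0.6068 0.1634 0.0454] zaxis [-5.e-04 -1.e-04 -1.e+00] yaw -16.99 F [-0.2 -0.  -1.8] open 0.720998423065476
```

View pics/v5.png

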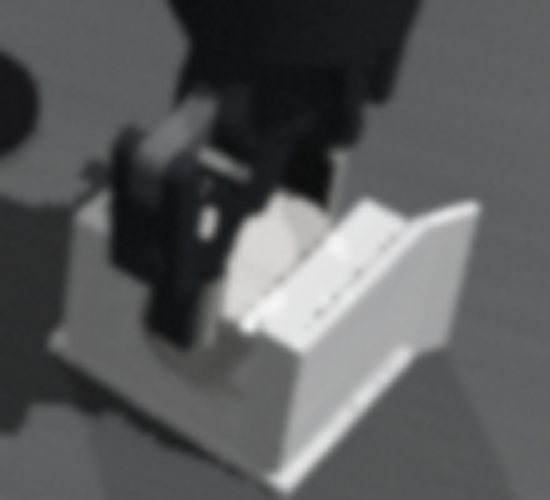

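The disc is inside under the top ledges, around (270,250), with the front finger out through the open back. Going 3 mm deeper, then lowering gently.

>>> {"fn": "jog_arm", "kwargs": {"motion": [{"dx": 0.1, "dy": -0.03, "dz": 0, "ax": 0, "ay": 0, "az": 0, "claw": -1}, {"dx": 0, "dy": 0, "dz": -0.05, "ax": 0, "ay": 0, "az": 0, "claw": -1}, {"dx": 0, "dy": 0, "dz": -0.05, "ax": 0, "ay": 0, "az": 0, "claw": -1}, {"dx": 0, "dy": 0, "dz": -0.03, "ax": 0, "ay": 0, "az": 0, "claw": -1}, {"dx": 0, "dy": 0, "dz": 0, "ax": 0, "ay": 0, "az": 0, "claw": -1}]}}

```text
time_s: 9.1
ee_pos: [0.6098, 0.1626, 0.0413]
tool_rot: [-0.0, 0.804, 0.595, -0.0]
contact_force: [-0.5, 0.6, -1.3]
opening: 0.719
```

>>> {"fn": "jog_arm", "kwargs": {"motion": [{"dx": 0, "dy": 0, "dz": -0.04, "ax": 0, "ay": 0, "az": 0, "claw": -1}, {"dx": 0, "dy": 0, "dz": 0, "ax": 0, "ay": 0, "az": 0, "claw": -1}]}}

```text
time_s: 9.3
ee_pos: [0.6099, 0.1626, 0.0403]
tool_rot: [-0.0, 0.804, 0.595, -0.0]
contact_force: [0.3, 0.1, -1.5]
opening: 0.715
```

>>> {"fn": "jog_arm", "kwargs": {"motion": [{"dx": 0, "dy": 0, "dz": -0.03, "ax": 0, "ay": 0, "az": 0, "claw": -1}, {"dx": 0, "dy": 0, "dz": 0, "ax": 0, "ay": 0, "az": 0, "claw": -1}]}}

```text
time_s: 9.5
ee_pos: [0.61, 0.1626, 0.0394]
tool_rot: [0.0, 0.804, 0.595, -0.0]
contact_force: [0.5, -1.2, -0.8]
opening: 0.717
```

>>> {"fn": "jog_arm", "kwargs": {"motion": [{"dx": 0, "dy": 0, "dz": -0.03, "ax": 0, "ay": 0, "az": 0, "claw": -1}, {"dx": 0, "dy": 0, "dz": 0, "ax": 0, "ay": 0, "az": 0, "claw": -1}]}}

```text
time_s: 9.7
ee_pos: [0.61, 0.1626, 0.0385]
tool_rot: [-0.0, 0.804, 0.595, -0.0]
contact_force: [-1.2, 0.4, -1.5]
opening: 0.713
```

>>> {"fn": "jog_arm", "kwargs": {"motion": [{"dx": 0, "dy": 0, "dz": -0.03, "ax": 0, "ay": 0, "az": 0, "claw": -1}, {"dx": 0, "dy": 0, "dz": 0, "ax": 0, "ay": 0, "az": 0, "claw": -1}]}}

```text
time_s: 9.9
ee_pos: [0.61, 0.1626, 0.0376]
tool_rot: [-0.0, 0.804, 0.595, -0.0]
contact_force: [-0.2, -0.6, -1.2]
opening: 0.718
```

>>> {"fn": "jog_arm", "kwargs": {"motion": [{"dx": 0, "dy": 0, "dz": -0.03, "ax": 0, "ay": 0, "az": 0, "claw": -1}, {"dx": 0, "dy": 0, "dz": 0, "ax": 0, "ay": 0, "az": 0, "claw": -1}]}}

```text
time_s: 10.1
ee_pos: [0.6101, 0.1626, 0.037]
tool_rot: [0.0, 0.804, 0.595, 0.0]
contact_force: [-0.1, -0.7, -1.1]
opening: 0.713
```

>>> {"fn": "jog_arm", "kwargs": {"motion": [{"dx": 0, "dy": 0, "dz": -0.02, "ax": 0, "ay": 0, "az": 0, "claw": -1}, {"dx": 0, "dy": 0, "dz": 0, "ax": 0, "ay": 0, "az": 0, "claw": -1}]}}

```text
time_s: 10.3
ee_pos: [0.6101, 0.1626, 0.037]
tool_rot: [0.0, 0.804, 0.595, 0.0]
contact_force: [-2.3, 0.3, 3.5]
opening: 0.715
```

Contact at TCP z 0.037 (+3.5 N), so the disc is resting on the ledges. Opening gently, then rising straight up.

>>> {"fn": "jog_arm", "kwargs": {"motion": [{"dx": 0, "dy": 0, "dz": 0, "ax": 0, "ay": 0, "az": 0, "claw": 0.5}, {"dx": 0, "dy": 0, "dz": 0, "ax": 0, "ay": 0, "az": 0, "claw": 0.6}, {"dx": 0, "dy": 0, "dz": 0, "ax": 0, "ay": 0, "az": 0, "claw": 0.8}, {"dx": 0, "dy": 0, "dz": 0, "ax": 0, "ay": 0, "az": 0, "claw": 0.9}, {"dx": 0, "dy": 0, "dz": 0, "ax": 0, "ay": 0, "az": 0, "claw": 0.9}]}}

```text
time_s: 10.8
ee_pos: [0.61, 0.1626, 0.0361]
tool_rot: [0.0, 0.804, 0.595, 0.0]
contact_force: [0.1, 0.1, -0.2]
opening: 0.949
```

>>> {"fn": "jog_arm", "kwargs": {"motion": [{"dx": 0, "dy": 0, "dz": 0.2, "ax": 0, "ay": 0, "az": 0, "claw": 0.9}, {"dx": 0, "dy": 0, "dz": 0.5, "ax": 0, "ay": 0, "az": 0, "claw": 0.9}, {"dx": 0, "dy": 0, "dz": 0.8, "ax": 0, "ay": 0, "az": 0, "claw": 0.9}, {"dx": 0, "dy": 0, "dz": 1, "ax": 0, "ay": 0, "az": 0, "claw": 0.9}, {"dx": 0, "dy": 0, "dz": 1, "ax": 0, "ay": 0, "az": 0, "claw": 0.9}, {"dx": 0, "dy": 0, "dz": 1, "ax": 0, "ay": 0, "az": 0, "claw": 0.9}, {"dx": -0.4, "dy": -0.8, "dz": 1, "ax": 0, "ay": 0, "az": 0, "claw": 0.9}, {"dx": -0.4, "dy": -0.8, "dz": 0.5, "ax": 0, "ay": 0, "az": 0, "claw": 0.9}, {"dx": -0.4, "dy": -0.8, "dz": 0, "ax": 0, "ay": 0, "az": 0, "claw": 0.9}, {"dx": -0.4, "dy": -0.8, "dz": 0, "ax": 0, "ay": 0, "az": 0, "claw": 0.9}, {"dx": -0.4, "dy": -0.8, "dz": 0, "ax": 0, "ay": 0, "az": 0, "claw": 0.9}, {"dx": -0.4, "dy": -0.8, "dz": 0, "ax": 0, "ay": 0, "az": 0, "claw": 0.9}]}}

```text
time_s: 12.0
ee_pos: [0.5374, 0.0177, 0.2168]
tool_rot: [0.0, 0.804, 0.595, 0.0]
contact_force: [-0.2, -0.2, 0.6]
opening: 0.949
```

>>> {"fn": "jog_arm", "kwargs": {"motion": [{"dx": -0.4, "dy": -0.9, "dz": 0, "ax": 0, "ay": 0, "az": 0, "claw": 0.9}, {"dx": -0.4, "dy": -0.9, "dz": 0, "ax": 0, "ay": 0, "az": 0, "claw": 0.9}, {"dx": -0.4, "dy": -0.9, "dz": 0, "ax": 0, "ay": 0, "az": 0, "claw": 0.9}, {"dx": -0.4, "dy": -0.9, "dz": 0, "ax": 0, "ay": 0, "az": 0, "claw": 0.9}, {"dx": 0, "dy": 0, "dz": 0, "ax": 0, "ay": 0, "az": 0, "claw": 0.9}, {"dx": 0, "dy": 0, "dz": 0, "ax": 0, "ay": 0, "az": 0, "claw": 0.9}]}}

```text
time_s: 12.6
ee_pos: [0.49, -0.0897, 0.2168]
tool_rot: [0.0, 0.804, 0.594, 0.001]
contact_force: [0.0, -0.2, 0.0]
opening: 0.949
```

```bash
python3 -c "
from h import *
st();snap(6,(280,170),(90,110))
d=pickle.load(open('s6.pkl','rb'))
g=lambda n,c:cv2.resize(d[n]['image'][c[1]:c[1]+75,c[0]:c[0]+95,::-1],None,fx=4,fy=4,interpolation=cv2.INTER_CUBIC)
cv2.imwrite('pics/v6.png',np.vstack([g('scene',(315,225)),g('top',(110,118))]))"
```

```text
12.6 [ 0.49   -0.0897  0.2168] zaxis [ 1.1e-03  2.0e-04 -1.0e+00] yaw -17.06 F [ 0.  -0.2  0. ] open 0.9485341950039379
```

View pics/v6.png

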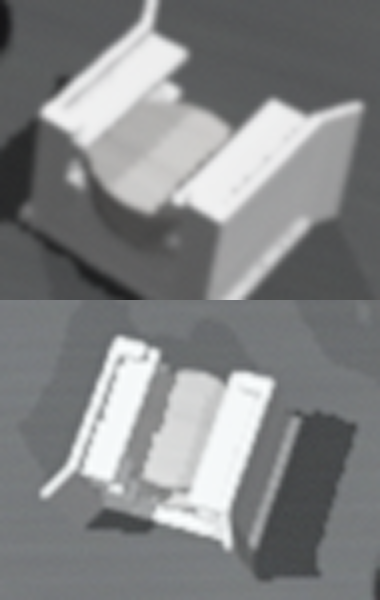

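The disc lies in the middle tier, at (155,155) in the scene part and (190,430) in the top part. I'll check how far home it is, and that the washer hasn't moved.

```bash
python3 - <<'E'
from h import *
d=pickle.load(open('s6.pkl','rb'));T=d['top'];S=d['scene']
x=np.array([.9563,-.2924]);y=np.array([.2924,.9563]);h=np.array([.6068,.1639])
for n,C,o,f,pts in(('top',T,(110,118),4,[(163,188),(203,71)]),('scene',S,(315,225),4,[(212,112),(140,213),(95,160)])):
    for u,v in pts:
        p=ray(C,o[0]+u/f-.5,o[1]+v/f-.5,.044)[:2]-h;print(n,'along',(p@x).round(4),'across',(p@y).round(4))
a=pickle.load(open('s0.pkl','rb'))['scene']['image'][140:185,170:215].astype(int);b=S['image'][140:185,170:215].astype(int)
for im in(a,b):
    m=(im.max(2)>110)&(np.ptp(im,axis=2)<40);yy,xx=np.where(m);print('washer',xx.min(),xx.max(),yy.min(),yy.max())
E
```

```text
top along -0.0304 across 0.0003
top along 0.0351 across 0.0006
scene along -0.0294 across -0.0024
scene along 0.0357 across 0.006
scene along 0.0242 across -0.0229
washer 8 38 13 31
washer 12 34 13 30
```

```bash
python3 -c "
from workcell import bot
print(bot.job_done())"
```

```text
the job is handed in; nothing more can be done
None
```

The solid disc is in the middle tier of the rack, and I handed the job in at about 12.7 s on the robot's clock. I pinched it off its puck along the rack's direction, slid it level through the mouth, set it on the ledges, opened, rose and backed the arm away.

**Last checks:**
- **Depth:** both views put the disc's centre about 2.5–3 mm past the home point, inside the 7 mm to the back stops. It is centred across to within about 2 mm.
- **Lying flat:** the disc looks flat in both views. The resting height came from contact, about 3.5 N upward at TCP z 0.037. The greatest force I read was about 6 N, while gripping.
- **Bottom disc:** it was in place before the slide. The new disc hid most of it afterwards, so I did not measure it again.
- **Washer:** still on its puck at the same image centre. Its visible outline was narrower (22 pixels instead of 30), which I put down to the arm's shadow.

**What disagreed or failed:**
- **Held height:** the camera put the held disc 0–2 mm above the TCP, but the contact height showed about 4 mm. The gap clearance covered this.
- **Refused calls:** my first two move calls were refused because rows need every key. The arm did not move.
- **Pictures:** I viewed 9 in all.

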